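# Meter one steel test ball from the slide-gate hopper

## Task

Dispense one steel ball for measurement: pull the gate with the yellow knob partway out, about 45 mm, so that only the ball in the end pocket (farthest from the knob) drops down the chute into the tray. Then push the gate fully home and let go of it. The other steel balls must stay in their pockets, and the gate with the blue knob must stay shut.

Things in the scene. Friction and masses are not known exactly. Their poses are not given: they have to be found in the camera images.
- steel_hopper_knob (a point): Yellow knob of the steel-ball hopper's gate: upright round post 22 mm in diameter, 91 to 145 mm above the table, on the end of a 32 mm wide plate. Point: on its axis, 125 mm up; moves with the gate. +x points level from the knob into the hopper (yaw within 15 degrees of the room's x): pull along -x, push along +x. The hopper, fixed, 80 mm wide at its 163 mm high top, begins 65 mm in +x of the shut knob.
- steel_hopper_gate (a joint): How far the yellow-knobbed gate is out, in m: 0 fully home (stop) to 0.110 (stop). Starts 0 to 6 mm out. Slides with about 2 N friction, no spring, stays where left. The end ball falls at about 0.030, the next one from about 0.063. On the plate a green band comes out of the hopper from 28 mm, a red band (too far) from 56 mm.
- steel_hopper_ball1_center (a point): Centre of the steel ball to dispense, 26 mm in diameter, 60 g, in the end pocket, farthest from the knob. The 3 pockets lie in a row along the gate, which is their floor; pulling uncovers the end one first. The ball starts 104 mm above the table and rolls down a chute to about 30 mm up in the tray (74 x 60 mm inside) beyond the hopper, centred 248 mm in +x of the shut knob.
- steel_hopper_ball2_center (a point): Centre of the steel ball (26 mm, 60 g) in the middle pocket, 104 mm above the table: it must stay there. A third ball lies in the pocket nearest the knob and could only fall after it.
- ceramic_hopper_gate (a joint): How far the gate of the bystander hopper is out, in m (0 = home, starts 0 to 6 mm out): an identical grey hopper, but with a blue knob and white balls. To be left alone. Either hopper may stand on the left or on the right.

How it is judged:
By the outcome, as a careful person would: the job done as asked, in the order asked, and still so for the second after the job is handed in, with the robot touching nothing.
It also fails if it takes over 32 s, if anything falls off the work surface, if the arm or the gripper's body presses on something with over 40 N, if the wrist force passes 120 N, or if a joint passes its speed limit or range.

## Robot

A 6-joint arm with a two-finger parallel gripper is mounted at the origin on the work surface. World frame = base frame: x ahead of the robot, y to its left, z up, the work surface at z = 0. Lengths are in m, angles in rad, forces in N, time in s.
With the tool pointing down it reaches from about 0.3 to 0.775 m from the base axis. Payload 14.6 kg.
Tool frame: the origin (TCP) lies between the finger pads; the fingertips stand ctrl.tip_reach ahead of it and the grasp point (between the pads) lies 2 mm behind it (ctrl.tip_reach is the distance from the TCP to the fingertips, in m); z points along the fingers, y is the direction in which the jaws open and shut (so a half turn about z gives the same grasp; the last joint's range is limited). The gripper opens to 94 mm and grips with 3 to 60 N. Pads are 16 mm wide; open, the fingers measure 119 mm over their backs; the gripper's body (75 mm by 177 mm) begins 78 mm behind the grasp point.
Start: joints at [-1.372, 0.3, 1.521, -0, 1.321, -0.067], TCP at [0.144, -0.531, 0.222] pointing down, gripper open.
Joint ranges: [-3.03, 3.03], [-0.79, 2.21], [0.23, 2.52], [-1.04, 4.18], [0, 3.07], [-2.55, 2.55]. Speed limits (rad/s): [2.22, 2.22, 2.57, 3.14, 3.14, 3.14].

## Interface

Orientations are given as [roll, pitch, yaw] about the fixed x, y, z axes, in that order (R = Rz(yaw) Ry(pitch) Rx(roll)).
In Python, from station import ctrl gives the robot as it stands. The module is installed in compiled form; this text tells all that it offers.
- The arm moves only by the tool move_arm, never from a script. Its argument "commands" is a list of rows, each a list of 4 numbers: the shift along the tool's x, y, z in m, then the turn about the tool's z in degrees. In form: [[dx, dy, dz, roll], ...]. A call has 1 to 10 rows; each row is the pose to reach, as a shift and turn from the pose measured when the call began, along the tool's axes at that moment; what a row does not reach only later rows make up. A row lasts 1/8 s, in which the tool goes at most 62.5 mm and 10.7 degrees, less where a joint would pass 70% of its speed; a pose out of reach is approached as far as the arm can. A call with a gripper value outside its range is refused whole. "jaw" is the opening, from -1 (shut) to 1 (fully open), set as the call begins (left out, the last holds). The fingers move at their own pace and stop on an object; "grip_force" is the grip in N (left out, the last holds). Time passes only in rows, so rows that repeat a pose let the fingers close. It gives the time, the measured TCP pose, the force and the opening at its end, in the units of the state.
- ctrl.get_obs(): the state, without advancing time (a new reading comes with each control period).
- ctrl.camera(name): name is "side" or "top"; returns a dict with "pixels" (384x512x3 uint8, red, green, blue), "fx", "fy", "cx", "cy" (pixels), "D" ([k1, k2, p1, p2, k3] as OpenCV has them; the pictures are not rectified), "position" and "orientation" of the camera in the world. Camera axes: x right, y down, z forward; pixel columns grow to the right and rows downward; lengths in m; the calibration is good to about 2 mm. A picture is of the moment at which its call begins. There is no depth.
- ctrl.hand_in(): hands the job in, once; it reports no verdict.
The state is a dict: "time_s": time; "qpos": joint angles; "joint_vel": joint speeds; "tau": joint torques, N m; "ee_pos": TCP position; "eef_rot": TCP orientation; "force": force on the tool from outside, world axes, zero at the start; "moment": the same for the moment, N m; "grip_width": finger opening in m.
Only numpy, scipy, OpenCV 4.12 (cv2) and the standard library are available. Lean on these libraries where they do the work, as an engineer would, in place of code of your own. Each camera call takes 0.05 s, during which the arm holds its last target. There are 200 camera calls.

## Working session

There is one attempt and no reset: what is moved stays moved. The work goes in short steps, Python scripts to look and compute and a tool call to move; the robot and the scene stay as the last step left them, time stands still between calls to the robot, and variables do not carry over. Pictures are saved under pics/ and viewed, on a budget of 10 in all, crops included, one or two more only if the job needs it, and the job is handed in when it is done.

Besides the shell and the picture viewer there is one more tool, called after "Request:" as name(argument=value, ...) on one line, values as JSON. move_arm: Moves the arm, as the interface text tells. Its arguments: {"type":"object","properties":{"commands":{"type":"array"},"jaw":{"type":"number"},"grip_force":{"type":"number"}},"required":["commands"]}

```bash
mkdir -p pics
cat > h.py <<'E'
import numpy as np,cv2
from station import ctrl
from scipy.spatial.transform import Rotation as R
def rot(o):
    o=np.array(o)
    return o if o.shape==(3,3) else (R.from_euler('xyz',o).as_matrix() if o.size==3 else R.from_quat(o).as_matrix())
def K(c): return np.array([[c['fx'],0,c['cx']],[0,c['fy'],c['cy']],[0,0,1.]])
def ray(c,u,v):
    p=cv2.undistortPoints(np.array([[[u,v]]],float),K(c),np.array(c['D']))[0,0]
    return np.array(c['position']),rot(c['orientation'])@np.array([p[0],p[1],1])
def atz(c,u,v,z):
    o,d=ray(c,u,v); return o+d*(z-o[2])/d[2]
def proj(c,P):
    M=rot(c['orientation']).T; t=-M@np.array(c['position'])
    return cv2.projectPoints(np.array(P,float).reshape(-1,3),cv2.Rodrigues(M)[0],t,K(c),np.array(c['D']))[0][:,0]
def save(n,img): cv2.imwrite('pics/'+n,img[:,:,::-1])
E
python3 - <<'E'
from h import *
for n in('top','side'):
    c=ctrl.camera(n); print(n,c['position'],c['orientation'],c['fx'],c['D']); save(n+'0.png',c['pixels'])
print(ctrl.get_obs(),ctrl.tip_reach)
E
```

```text
top [0.46984317 0.00095317 0.77248834] [-2.93053185e+00  5.61010105e-04 -1.60394661e+00] 385.34626141053127 [0.00707428 0.         0.         0.         0.        ]
side [0.34925651 0.64607332 0.72201174] [-2.28786382 -0.00565392 -2.76286588] 452.5040604107272 [-0.08530053  0.          0.          0.          0.        ]
{'time_s': 0.1, 'qpos': array([-1.37159573e+00,  3.00376388e-01,  1.52149825e+00,  3.62363484e-05,
        1.32070810e+00, -6.65950552e-02]), 'joint_vel': array([ 1.26004914e-03, -3.64277573e-04, -1.10529068e-03, -3.28203456e-04,
       -9.78422991e-05, -7.62150516e-04]), 'tau': array([-4.31463950e-04, -5.32641864e+01, -3.53283978e+01,  7.08699413e-02,
        2.34992226e-02, -7.12502151e-05]), 'ee_pos': array([ 0.14443883, -0.53047593,  0.22197332]), 'eef_rot': array([-3.14060710e+00, -1.00908444e-04,  2.65786620e-01]), 'force': array([ 0.38959636, -0.33613441,  0.7573038 ]), 'moment': array([-0.02300087, -0.01664307,  0.01816402]), 'grip_width': 0.0941273543845856} 0.017
```

View pics/top0.png

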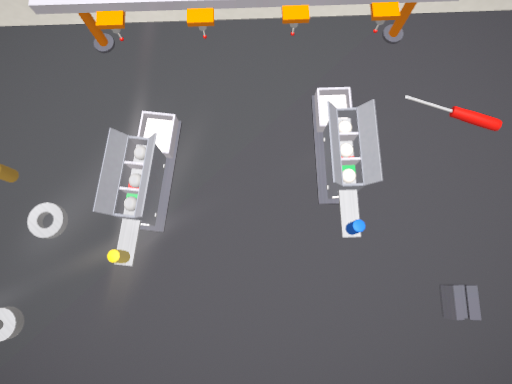

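View pics/side0.png

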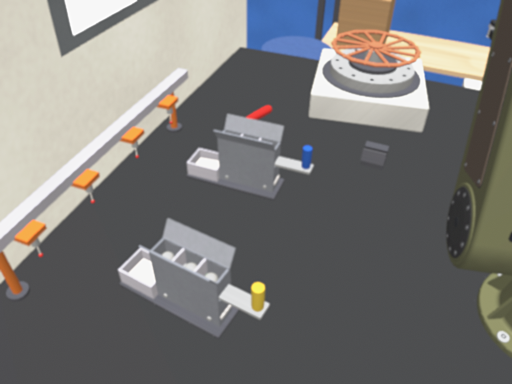

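The top view shows the yellow knob top at about (114,256), with its hopper on the left (+y) and the tray near (157,133). The blue knob is at about (358,227). In the side view the yellow knob top is at about (258,288). Next I'll enlarge crops of both.

Run:
```python
from h import *
a=ctrl.camera('top')['pixels'][100:280,80:200]
b=ctrl.camera('side')['pixels'][215:335,110:280]
a=cv2.resize(a,None,fx=3.3,fy=3.3,interpolation=3); b=cv2.resize(b,None,fx=2.3,fy=2.3,interpolation=3)
h=max(len(a),len(b)); o=np.zeros((h,a.shape[1]+b.shape[1],3),np.uint8); o[:len(a),:a.shape[1]]=a;o[:len(b),a.shape[1]:]=b
print(o.shape,a.shape); save('c1.png',o)
```

```text
(594, 787, 3) (594, 396, 3)
```

View pics/c1.png

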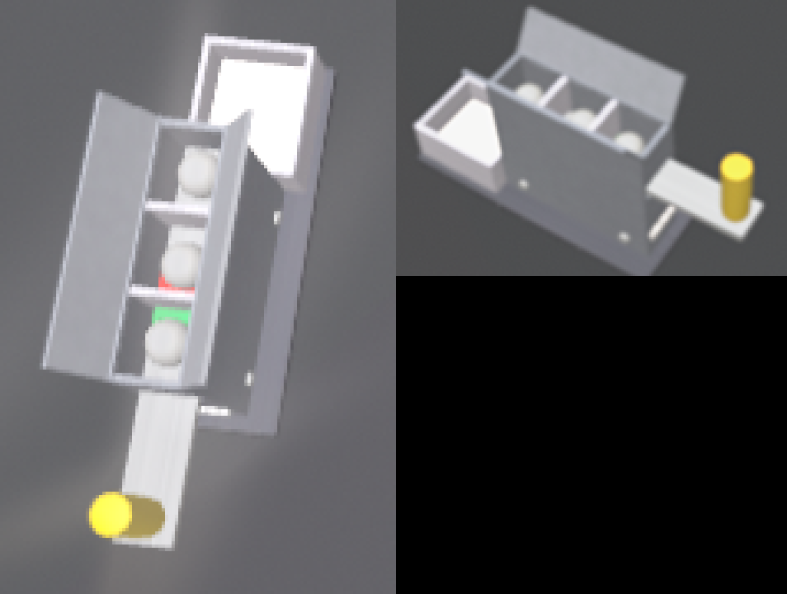

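The crop shows three balls in their pockets, with the lids open. Full-image pixels are: knob top (113.3,255.8), end ball (139.7,152.1), middle ball (135,180), near ball (130.3,203.9). In the side view the knob top is at (258.3,287.6).

Run:
```python
from h import *
c=ctrl.camera('top'); s=ctrl.camera('side')
k=atz(c,113.3,255.8,.145); k2=atz(s,258.3,287.6,.145)
b1=atz(c,139.7,152.1,.104); b3=atz(c,130.3,203.9,.104)
t=atz(c,(206+316)/2/3.3+80,42/3.3+100,.05)
# plate near-end corners z~.09
p1=atz(c,113/3.3+80,543/3.3+100,.091);p2=atz(c,172/3.3+80,548/3.3+100,.091)
q1=atz(c,140/3.3+80,392/3.3+100,.091);q2=atz(c,197/3.3+80,397/3.3+100,.091)
print('knob',k,k2,'balls',b1,b3,'plate',p1,p2,q1,q2)
for n,a,b in(('balls',b3,b1),('k-b1',k,b1),('k2-b1',k2,b1),('pl',p1,q1),('pr',p2,q2)):
    d=b-a; print(n,np.degrees(np.arctan2(d[1],d[0])),np.hypot(*d[:2]))
```

```text
knob [0.4973731  0.22683618 0.145     ] [0.49648846 0.23116759 0.145     ] balls [0.68240184 0.2020636  0.104     ] [0.58801586 0.2157726  0.104     ] plate [0.4847584  0.24398306 0.091     ] [0.48113246 0.21300096 0.091     ] [0.56397802 0.23297604 0.091     ] [0.56024578 0.20228969 0.091     ]
balls -8.264082226118468 0.09537636330806123
k-b1 -7.625700045586644 0.1866797171615042
k2-b1 -8.897214052833084 0.18817765017896676
pl -7.910210494184026 0.07998064058587802
pr -7.710478992578778 0.07983513383341763
```

Request:
move_arm(commands=[[0.035, -0.042, 0, 3], [0.07, -0.084, 0, 6], [0.108, -0.128, 0, 10], [0.144, -0.171, 0, 15], [0.18, -0.213, 0, 20], [0.216, -0.256, 0, 23], [0.25, -0.299, 0, 23], [0.288, -0.341, 0, 23], [0.324, -0.384, 0, 23], [0.36, -0.427, 0, 23]], jaw=1, grip_force=25)

```text
time_s: 1.55
ee_pos: [0.3801, -0.0222, 0.2227]
eef_rot: [-3.141, -0.001, -0.136]
force: [0.6, -0.7, 0.7]
grip_width: 0.0938
```

```bash
cat > to.py <<'E'
import sys
from h import *
# tool-frame shift to world target x y z and yaw (deg)
x,y,z,w=map(float,sys.argv[1:]); o=ctrl.get_obs(); r=R.from_euler('xyz',o['eef_rot'])
print(o['time_s'],o['ee_pos'],np.degrees(o['eef_rot']),o['force'],o['grip_width'])
print(r.inv().apply(np.array([x,y,z])-o['ee_pos']),np.degrees(o['eef_rot'][2])-w)
E
python3 to.py .497 .2285 .2 -8
```

```text
1.55 [ 0.38013245 -0.02217082  0.22273985] [-1.79984105e+02 -4.85982197e-02 -7.76517456e+00] [ 0.58172642 -0.74373179  0.68643488] 0.09378805420795851
[ 0.0819076  -0.26415624  0.02288261] 0.23482543532662348
```

Request:
move_arm(commands=[[0.018, -0.058, 0, 0], [0.036, -0.116, 0, 0], [0.054, -0.174, 0, 0], [0.072, -0.23, 0, 0], [0.082, -0.264, 0.01, 0], [0.082, -0.264, 0.02, 0], [0.082, -0.264, 0.02, 0]])

```text
time_s: 2.42
ee_pos: [0.4965, 0.2278, 0.202]
eef_rot: [3.141, 0.001, -0.136]
force: [-0.6, 0.4, -0.4]
grip_width: 0.0941
```

```bash
python3 to.py .497 .2285 .123 -8
python3 - <<'E'
from h import *
a=ctrl.camera('top')['pixels'][120:300,60:200]
b=ctrl.camera('side')['pixels'][150:350,110:330]
a=cv2.resize(a,None,fx=2.5,fy=2.5,interpolation=3); b=cv2.resize(b,None,fx=2,fy=2,interpolation=3)
h=max(len(a),len(b)); o=np.zeros((h,a.shape[1]+b.shape[1],3),np.uint8); o[:len(a),:a.shape[1]]=a;o[:len(b),a.shape[1]:]=b
save('c2.png',o)
E
```

```text
2.425 [0.49652082 0.22775499 0.20199055] [ 1.79956810e+02  4.81401818e-02 -7.76599119e+00] [-0.61521031  0.36826184 -0.3953711 ] 0.09407955588895225
[ 0.00044048 -0.00086247  0.07898958] 0.23400881241416638
```

View pics/c2.png

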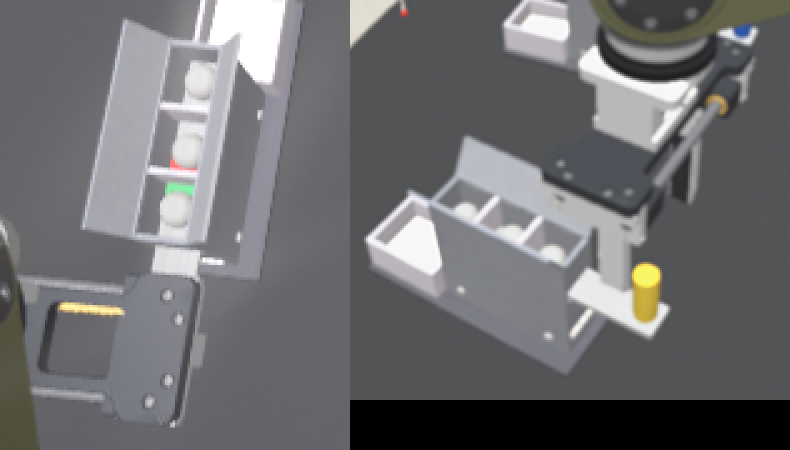

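The gripper is over the knob region and its body is clear of the hopper's end. In the side crop the knob is at (647,295) and the finger tips are near (615,285) and (685,200). I'll check these by projecting the tip positions.

Run:
```python
from h import *
s=ctrl.camera('side'); o=ctrl.get_obs(); r=R.from_euler('xyz',o['eef_rot'])
for y in(-.053,0,.053):
    P=o['ee_pos']+r.apply([0,y,.017]); q=proj(s,P)[0]; print(y,P,q,(q-[110,150])*2+[350,0])
print((proj(s,[.497,.2285,.145])[0]-[110,150])*2+[350,0])
```

```text
-0.053 [0.50437489 0.28007598 0.18661408] [241.65103077 293.56185706] [613.30206155 287.12371413]
0 [0.4971573  0.22756974 0.18657725] [259.23604539 268.87751494] [648.47209077 237.75502989]
0.053 [0.48993971 0.1750635  0.18654042] [275.15707576 246.47034358] [680.31415153 192.94068715]
[647.2004231 272.4816561]
```

Projections match the picture. Descend and grip.

Request:
move_arm(commands=[[0, 0, 0.03, 0], [0, 0, 0.06, 0], [0, -0.001, 0.079, 0], [0, -0.001, 0.079, 0], [0, -0.001, 0.079, 0]])

```text
time_s: 3.2
ee_pos: [0.4979, 0.2285, 0.1259]
eef_rot: [-3.14, -0.003, -0.137]
force: [0.6, 0.1, 1.0]
grip_width: 0.0942
```

Request:
move_arm(commands=[[0, 0, 0, 0], [0, 0, 0, 0], [0, 0, 0, 0], [0, 0, 0, 0], [0, 0, 0, 0], [0, 0, 0, 0]], jaw=-1, grip_force=25)

```text
time_s: 3.95
ee_pos: [0.4979, 0.2285, 0.1259]
eef_rot: [-3.14, -0.003, -0.137]
force: [0.3, 0.3, -0.7]
grip_width: 0.0374
```

```bash
python3 to.py .497 .2285 .123 -8
python3 - <<'E'
from h import *
s=ctrl.camera('side')['pixels'][200:350,110:310]
save('c3.png',cv2.resize(s,None,fx=3,fy=3,interpolation=3))
E
```

```text
3.95 [0.49788941 0.22848305 0.1258823 ] [-1.79915259e+02 -1.77535940e-01 -7.84623961e+00] [ 0.31337179  0.30760893 -0.69160587] 0.03742209797057625
[-0.00089233  0.00010888  0.00287939] 0.1537603897686557
```

View pics/c3.png

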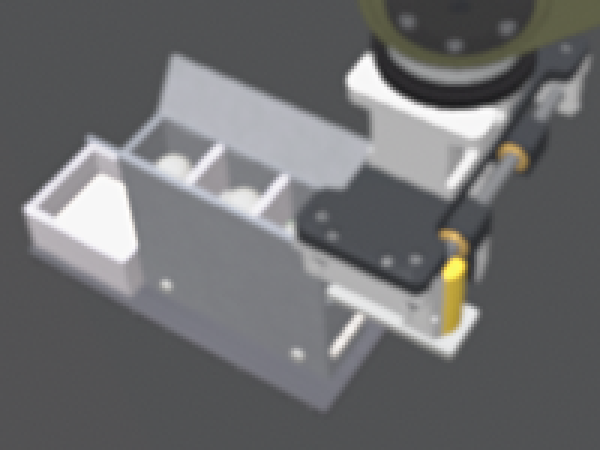

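The near finger sits beside the knob at about (453,295) and the jaws are still closing. I'll let them finish.

Request:
move_arm(commands=[[0, 0, 0, 0], [0, 0, 0, 0], [0, 0, 0, 0], [0, 0, 0, 0]])

```text
time_s: 4.5
ee_pos: [0.498, 0.2292, 0.1259]
eef_rot: [-3.139, -0.003, -0.137]
force: [1.2, 6.3, -2.0]
grip_width: 0.0214
```

Request:
move_arm(commands=[[-0.008, 0, 0, 0], [-0.016, 0, 0, 0], [-0.024, 0, 0, 0], [-0.032, 0, 0, 0], [-0.038, 0, 0, 0], [-0.042, 0, 0, 0], [-0.042, 0, 0, 0], [-0.042, 0, 0, 0], [-0.042, 0, 0, 0]])

```text
time_s: 5.62
ee_pos: [0.4557, 0.2355, 0.1259]
eef_rot: [-3.138, -0.003, -0.136]
force: [-0.9, 6.5, 0.0]
grip_width: 0.0214
```

```bash
python3 to.py .497 .2285 .123 -8
python3 - <<'E'
from h import *
a=ctrl.camera('top')['pixels'][100:280,80:200]
b=ctrl.camera('side')['pixels'][215:335,110:280]
a=cv2.resize(a,None,fx=3.3,fy=3.3,interpolation=3); b=cv2.resize(b,None,fx=2.3,fy=2.3,interpolation=3)
h=max(len(a),len(b)); o=np.zeros((h,a.shape[1]+b.shape[1],3),np.uint8); o[:len(a),:a.shape[1]]=a;o[:len(b),a.shape[1]:]=b
save('c4.png',o)
E
```

```text
5.625 [0.45569502 0.23552397 0.12586462] [-1.79790746e+02 -1.62847593e-01 -7.81794074e+00] [-0.89466425  6.54723641  0.04303   ] 0.021402459651707808
[0.04186819 0.00135103 0.00297871] 0.18205926373997983
```

View pics/c4.png

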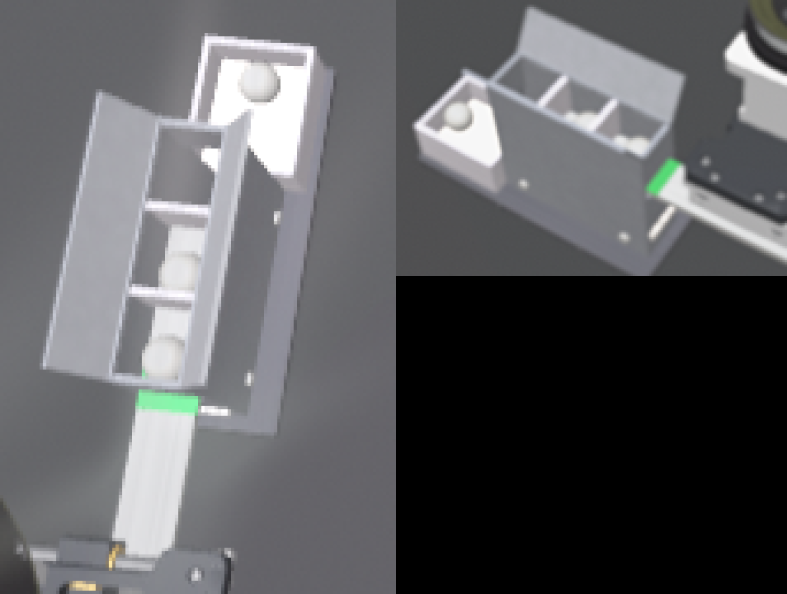

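The ball is in the tray at crop (258,82). The end pocket is empty, balls 2 and 3 are still in their pockets, and the green band is out with no red showing. Now I'll push the gate home.

Request:
move_arm(commands=[[0.008, 0, 0, 0], [0.016, 0, 0, 0], [0.024, 0, 0, 0], [0.032, 0, 0, 0], [0.038, 0, 0, 0], [0.042, 0, 0, 0], [0.042, 0, 0, 0], [0.042, 0, 0, 0]])

```text
time_s: 6.72
ee_pos: [0.4974, 0.2295, 0.1259]
eef_rot: [-3.138, -0.003, -0.137]
force: [1.9, -5.9, -0.7]
grip_width: 0.0217
```

Request:
move_arm(commands=[[0.001, 0, 0, 0], [0.002, 0, 0, 0], [0.002, 0, 0, 0], [0.002, 0, 0, 0]])

```text
time_s: 7.22
ee_pos: [0.4986, 0.2293, 0.1258]
eef_rot: [-3.139, -0.001, -0.136]
force: [-7.9, -2.9, 3.2]
grip_width: 0.0212
```

Request:
move_arm(commands=[[0.001, 0, 0, 0], [0.002, 0, 0, 0], [0.002, 0, 0, 0], [0.002, 0, 0, 0]])

```text
time_s: 7.72
ee_pos: [0.4987, 0.2293, 0.1258]
eef_rot: [-3.14, 0.003, -0.136]
force: [-17.7, -3.8, 8.9]
grip_width: 0.0214
```

At the stop: about 18 N with no further travel. Release.

Request:
move_arm(commands=[[0, 0, 0, 0], [0, 0, 0, 0], [0, 0, 0, 0], [0, 0, 0, 0], [0, 0, 0, 0], [0, 0, 0, 0]], jaw=1)

```text
time_s: 8.48
ee_pos: [0.4987, 0.2293, 0.1259]
eef_rot: [-3.14, 0.003, -0.136]
force: [-0.2, -0.3, -1.1]
grip_width: 0.0781
```

Request:
move_arm(commands=[[0, 0, 0, 0], [0, 0, -0.02, 0], [0, 0, -0.05, 0], [0, 0, -0.09, 0], [-0.05, 0, -0.1, 0], [-0.1, 0, -0.1, 0], [-0.1, 0, -0.1, 0]])

```text
time_s: 9.35
ee_pos: [0.398, 0.243, 0.2267]
eef_rot: [-3.139, 0.002, -0.134]
force: [-0.3, 1.0, -0.2]
grip_width: 0.0939
```

```bash
python3 to.py .497 .2285 .123 -8
python3 - <<'E'
from h import *
a=ctrl.camera('top')['pixels'][80:280,80:380]
b=ctrl.camera('side')['pixels'][105:335,110:330]
a=cv2.resize(a,None,fx=1.5,fy=1.5,interpolation=3)[:, :]; b=cv2.resize(b,None,fx=1.55,fy=1.55,interpolation=3)
h=max(len(a),len(b)); o=np.zeros((h,a.shape[1]+b.shape[1],3),np.uint8); o[:len(a),:a.shape[1]]=a;o[:len(b),a.shape[1]:]=b
print(o.shape); save('c5.png',o)
s=ctrl.camera('side')['pixels'][215:335,110:280]; t=ctrl.camera('top')['pixels'][100:280,80:200]
o=np.zeros((594,787,3),np.uint8); o[:,:396]=cv2.resize(t,(396,594),interpolation=3); o[:276,396:]=cv2.resize(s,(391,276),interpolation=3); save('c6.png',o)
E
```

```text
9.35 [0.39802762 0.24301642 0.22673533] [-1.79861937e+02  1.29346569e-01 -7.67455096e+00] [-0.32184999  0.95432874 -0.23098644] 0.09386432706870708
[0.10025839 0.00141844 0.10350614] 0.3254490369234926
(356, 791, 3)
```

View pics/c5.png

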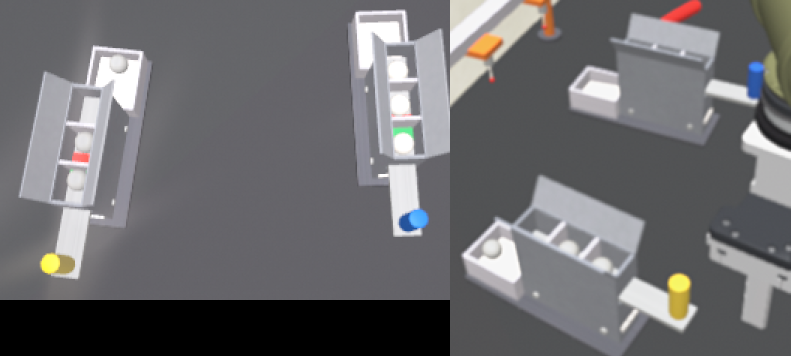

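View pics/c6.png

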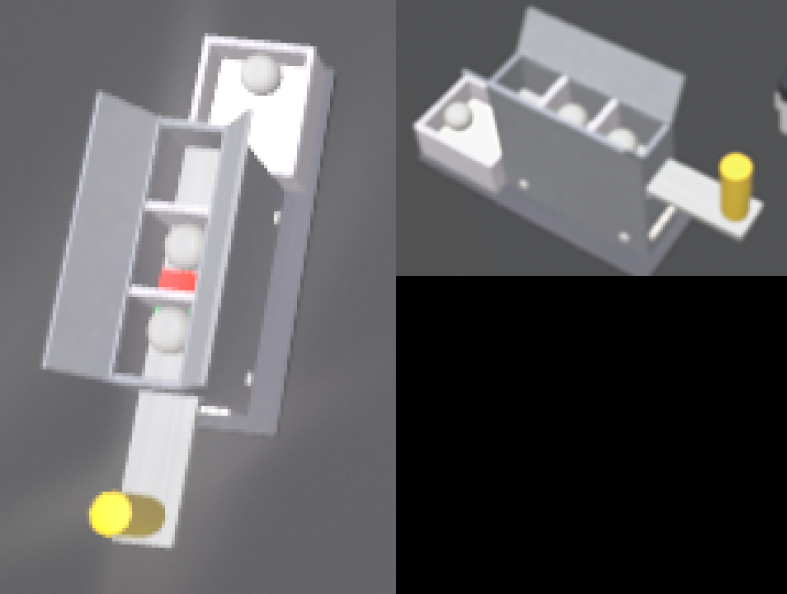

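The final picture shows one ball in the tray at about (261,74) and the end pocket empty. The middle and near balls are in their pockets, the knob is back at (110,513), and the gripper is clear. The blue gate looks unchanged. Handing in.

```bash
python3 -c "
from station import ctrl
print(ctrl.hand_in())"
```

```text
the job is handed in; nothing more can be done
None
```

The job is done and handed in at about 9.5 s of the 32 s allowed. I gripped the yellow knob and pulled its gate 42 mm. That made it about 43 mm out, since it started roughly 1 mm out. The end ball dropped into the tray, and I then pushed the gate home, let go and backed the arm away.

- **Steel balls:** the last pictures show one ball in the tray, the end pocket empty, and the other two balls still in their pockets. Only the green band came out of the hopper during the pull, not the red one.
- **Yellow gate:** it stopped advancing while the push rose to about 18 N, 0.7 mm beyond where it started, so I take it as fully home. The measured gap from knob to hopper, about 65 mm, agrees.
- **Blue gate:** I never touched it, and it looks unchanged in the pictures.
- **Disagreement:** the two cameras differed by about 4 mm on the knob's sideways position. I used the midpoint, and the grip closed at 21.4 mm on the 22 mm knob.

No check failed.

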